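Gauge a glass vial in the bench caliper

ROBOT

A 6-joint arm with a two-finger parallel gripper is mounted at the origin on a cart in front of the work surface, level with it; the furniture and walls round the work are solid. World frame = base frame: x ahead of the robot, y to its left, z up, the work surface at z = 0. Lengths are in m, angles in rad, forces in N, time in s.
With the tool pointing down it reaches from about 0.3 to 0.775 m from the base axis. Payload 14.6 kg.
Tool frame: the origin (TCP) lies at the very end of the fingers, on their centre line; the grasp point (between the pads) lies 19 mm behind it; z points along the fingers, y is the line along which they close (so a half turn about z gives the same grasp; the last joint's range is limited). The gripper opens to 94 mm and grips with 3 to 60 N. Pads are 16 mm wide; open, the fingers measure 119 mm over their backs; the gripper's body (75 mm by 177 mm) begins 78 mm behind the grasp point.
Start: joints at [-1.378, 0.3, 1.521, -0, 1.321, -0.067], TCP at [0.141, -0.532, 0.205] pointing down, gripper open.
Joint ranges: [-3.03, 3.03], [-0.79, 2.21], [0.23, 2.52], [-1.04, 4.18], [0, 3.07], [-2.55, 2.55]. Speed limits (rad/s): [2.22, 2.22, 2.57, 3.14, 3.14, 3.14].

INTERFACE

Orientations are given as [roll, pitch, yaw] about the fixed x, y, z axes, in that order (R = Rz(yaw) Ry(pitch) Rx(roll)).
In Python, from station import * gives the robot as it stands.
- The arm moves only by the tool jog_arm, never from a script. Its argument "rows" is a list of rows, each a list of 3 entries, a list of its own where there are three numbers: the shift along the tool's x, y, z in m, then the turn about the tool's z in degrees, then the finger opening in m, from 0 to 0.094. A call has 1 to 12 rows; each row shifts and turns the commanded pose from where the row before left it, along the tool's axes as they then stand; what a row does not reach is not made up. A row lasts 1/12 s, in which the tool goes at most 41.7 mm and 7.16 degrees, less where a joint would pass 70% of its speed; a pose out of reach is approached as far as the arm can. A call is refused whole if a number of a shift passes 0.0417 or a number of a turn 7.16, either way. A call with a gripper value outside its range is refused whole. The fingers move at their own pace and stop on an object; "squeeze" is the grip in N (left out, the last holds). Time passes only in rows, so rows that do not move let the fingers close. It gives the time, the measured TCP pose, the force, the opening and the grip force at its end, in the units of the state.
- get_obs(): the state, without advancing time (a new reading comes with each control period).
- camera(name): name is "scene" or "top"; returns a dict with "image" (480x640x3 uint8, red, green, blue), "range_z" (480x640 float32, m along the optical axis (not along the pixel's ray), 0 where there is no reading), "K" (3x3 intrinsics, pixels), "world_from_camera" (4x4, takes a point from camera to world coordinates). Camera axes: x right, y up, looking along -z (the intrinsics and any distortion apply to the point x, -y, -z); pixel columns grow to the right and rows downward; lengths in m; the calibration is good to about 2 mm. A picture is of the moment at which its call begins.
- hand_in(): hands the job in; it is judged then, once.
Trained networks look in a picture, given as the dict that the camera call returned (one of the last four; its "shot" number tells which), for a name from the list of things; names that differ only in an ending like _2 or _b are one class to them, and where a whole thing is asked for, a point or a joint stands for the part that bears it (a point fixed in the world has none). Each returns a list of dicts, best first, with "p" (0 to 1); they miss things now and then, are a little off and sometimes report something else, mostly with a low value. They report only what shows in the picture. A call takes as long as a camera call. They do not tell look-alikes from the thing itself.
- search_frame(label, picture): "at" ([column, row] as shares, 0 to 1, of the picture: columns of its width, rows of its height, amid what is visible of it).
- spot_point(label, picture): "at" ([column, row] as shares, 0 to 1, of the picture: columns of its width, rows of its height: a listed point, or the origin of a listed thing).
The state is a dict: "time_s": time; "qpos": joint angles; "joint_vel": joint speeds; "tau": joint torques, N m; "ee_pos": TCP position; "eef_rot": TCP orientation; "force": force on the tool from outside, world axes, zero at the start; "moment": the same for the moment, N m; "grip_width": finger opening in m; "grip_force": force on a finger pad.
Only numpy, scipy, OpenCV 4.12 (cv2) and the standard library are available. Lean on these libraries where they do the work, as an engineer would, in place of code of your own. Each camera call takes 0.05 s, during which the arm holds its last target. There are 200 camera calls.

TASK

Check the tall glass vial for the autosampler: open the bench caliper, stand the tall vial from the rack upright on the base plate between the jaws, then slide the jaw closed by feel until the vial is held between the sliding jaw and the white pad of the fixed jaw with a light pressure of a few newtons. Keep the sliding jaw square to its beam all the time, do not force or drop the glass, leave the short vials where they are, and finally let go so that the jaw stays closed on the upright vial.

Things in the scene. Friction and masses are not known exactly. Their poses are not given: they have to be found in the camera images.
- caliper_stand: Fixed grey base plate, 100 x 250 x 8 mm, of a bench caliper; origin at the centre of its underside, z up. Vials stand on its top (8 mm above the table). A steel beam runs along its y at x = +26 mm, mid-height 22 mm above the table, held by a dark block at each end (y = -111 and +111 mm, 34 x 20 mm, 39 mm high). Both jaws reach from the beam towards -x.
- fixed_jaw: Fixed jaw; origin on the beam's centre line at stand x = +26, y = +75, 22 mm above the table; axes as the stand's. Its face (plane y = 0) looks to -y. A stud with a white nylon pad, 14 mm diameter, centred at stand x = -12 mm, stands 4 to 20 mm out of the face to -y, set differently each time, not reported, unyielding. Blades of both jaws: stand x = +18 to -34 mm, 18 to 26 mm above the table.
- fixed_face (a point): Point of the fixed jaw's face out of which the padded stud stands: stand x = -12, y = +75 mm, 22 mm above the table. The vial should bear on the pad, 4 to 20 mm from here towards the stand's -y.
- sliding_jaw: Sliding jaw with black housing (44 x 70 mm, top 31 mm above the table). Origin on the beam's centre line; its measuring face is the plane y = +38 mm of this frame, looking to +y. It slides along the stand's y against about 1.5 N of friction and has springy play: it tilts about the vertical through its origin, about 16 N m per rad, up to 0.09 rad. Square: axes parallel to the stand's.
- sliding_face (a point): Point on the sliding jaw's measuring face where a vial should bear: x = -38, y = +38 mm in the sliding jaw's frame, 22 mm above the table.
- post_top (a point): Top centre of the upright knurled steel post, 14 mm diameter, on the rear of the sliding jaw's housing, by which the jaw is pushed and pulled: x = 0, y = -22 mm in the sliding jaw's frame. The top is 68 mm above the table; the post is free down to a 20 mm wide collar whose top is 34 mm above the table.
- caliper_slide (a joint): Opening between the two jaw faces in m (the pad on the fixed jaw takes 4 to 20 mm of it): 0 with the faces together, at most 0.085; grows as the sliding jaw moves to the stand's -y. It starts too narrow for the vial.
- rack: Fixed blue vial rack, 78 x 210 x 52 mm; origin at the centre of its underside, long side along its y. Rails 38 mm high, end walls (y = -103 and +103 mm) 52 mm. The tall vial and short_vial_a stand on its 4 mm floor at rack x = -18.5 mm, rack y = -16.5 and +49.5 mm (either way round), short_vial_b at x = +18.5, y = -82.5 mm, all with 2 to 5 mm of play.
- tall_vial: The vial to gauge: tall clear glass vial with white crimp cap, 76 mm high, 22.6 mm diameter, about 20 to 40 g; origin at the centre of its underside, z up along the vial. In the rack its upper 42 mm stand free above the rails and can be gripped.
- short_vial_a: Short glass vial in the rack, 46 mm high, 23 mm diameter; origin at the centre of its underside. Bystander.
- short_vial_b: Short glass vial in the rack, 46 mm high, 23 mm diameter; origin at the centre of its underside. Bystander.
Mind the look-alikes: they are no part of the job. What is shaped like the tall_vial but yellow is not meant.

How it is judged:
By the outcome, as a careful person would: the job done as asked, in the order asked, and still so for the second after the job is handed in, with the robot touching nothing.
It also fails if it takes over 61 s, if anything falls off the work surface, if the arm or the gripper's body presses on something with over 40 N, if the wrist force passes 120 N, or if a joint passes its speed limit or range.

## Working session

There is one attempt and no reset: what is moved stays moved. The work goes in short steps, Python scripts to look and compute and a tool call to move; the robot and the scene stay as the last step left them, time stands still between calls to the robot, and variables do not carry over. Pictures are saved under pics/ and viewed, at most 10 in all, crops included, and the job is handed in when it is done.

Besides the shell and the picture viewer there is one more tool, called after ">>>" as name(argument=value, ...) on one line, values as JSON. jog_arm: Moves the arm, as the interface text tells. Its arguments: {"type":"object","properties":{"rows":{"type":"array","items":{"type":"array"}},"squeeze":{"type":"number"}},"required":["rows"]}

```bash
mkdir -p pics; ls
cat > h.py <<'E'
from station import *
import numpy as np, cv2
def px2w(c,u,v,z=None):
    K=c["K"];T=np.array(c["world_from_camera"])
    d=np.array([(u-K[0][2])/K[0][0],-(v-K[1][2])/K[1][1],-1.0])
    if z is None:
        r=c["range_z"][int(v),int(u)]; return T[:3,:3]@(d*r)+T[:3,3]
    w=T[:3,:3]@d; return T[:3,3]+w*(z-T[2,3])/w[2]
def w2px(c,p):
    K=np.array(c["K"]);T=np.array(c["world_from_camera"])
    q=T[:3,:3].T@(np.array(p)-T[:3,3]); return K[0,2]+K[0,0]*q[0]/-q[2],K[1,2]+K[1,1]*-q[1]/-q[2]
def save(c,n): cv2.imwrite("pics/"+n,cv2.cvtColor(c["image"],cv2.COLOR_RGB2BGR))
E
python3 - <<'E'
from h import *
np.set_printoptions(precision=4,suppress=True)
o=get_obs();print(o)
Z=dict(caliper_stand=0,fixed_jaw=.022,fixed_face=.022,sliding_jaw=.022,sliding_face=.022,post_top=.068,rack=0,tall_vial=.004,short_vial_a=.004)
for n in("top","scene"):
    c=camera(n);save(c,n+"0.png");print(n,c["K"],c["world_from_camera"], [k for k in c])
    for l,z in Z.items():
        for r in spot_point(l,c)[:3]:
            u,v=r["at"][0]*640,r["at"][1]*480
            print(l,round(r["p"],2),round(u),round(v),px2w(c,u,v,z))
E
```

```text
pics
{'time_s': 0.0, 'qpos': array([-1.3776,  0.3005,  1.5216, -0.    ,  1.3207, -0.0666]), 'joint_vel': array([-0.0026, -0.0014,  0.0008, -0.0002, -0.001 , -0.0009]), 'tau': array([  0.0018, -53.1805, -35.2734,   0.0709,   0.0245,  -0.0001]), 'ee_pos': array([ 0.1412, -0.5313,  0.2049]), 'eef_rot': array([-3.1405, -0.0001,  0.2598]), 'force': array([-0.0148,  0.5398, -0.511 ]), 'moment': array([-0.03  ,  0.0407,  0.0385]), 'grip_force': 0.0, 'grip_width': 0.09405254287934978}
top [[554.4635   0.     318.415 ]
 [  0.     554.4635 238.7948]
 [  0.       0.       1.    ]] [[-0.0161  0.9832 -0.1817  0.3927]
 [-0.9997 -0.0129  0.0192  0.3724]
 [ 0.0165  0.182   0.9832  0.899 ]
 [ 0.      0.      0.      1.    ]] ['image', 'range_z', 'K', 'world_from_camera', 'shot']
caliper_stand 0.63 358 317 [0.4308 0.2937 0.    ]
fixed_jaw 0.75 305 315 [0.4332 0.3779 0.022 ]
fixed_face 0.71 314 339 [0.3966 0.3647 0.022 ]
sliding_jaw 0.84 349 303 [0.4506 0.3088 0.022 ]
sliding_face 0.67 334 334 [0.403  0.3341 0.022 ]
post_top 0.7 360 299 [0.4535 0.2955 0.068 ]
rack 0.84 337 234 [0.567  0.3239 0.    ]
ta
[... 438 characters left out ...]
9   0.9265]
 [-0.0167  0.7533  0.6575  0.6263]
 [ 0.      0.      0.      1.    ]] ['image', 'range_z', 'K', 'world_from_camera', 'shot']
caliper_stand 0.8 409 266 [0.4246 0.295  0.    ]
fixed_jaw 0.62 390 286 [0.4243 0.3709 0.022 ]
fixed_face 0.57 413 291 [0.3911 0.3615 0.022 ]
fixed_face 0.51 340 244 [0.5324 0.3249 0.022 ]
sliding_jaw 0.59 395 258 [0.4425 0.3111 0.022 ]
sliding_face 0.97 419 276 [0.395  0.3297 0.022 ]
rack 0.75 324 246 [0.5635 0.3224 0.    ]
tall_vial 0.91 233 298 [0.621  0.4917 0.004 ]
tall_vial 0.67 271 311 [0.5573 0.4854 0.004 ]
tall_vial 0.66 275 218 [0.6704 0.3043 0.004 ]
short_vial_a 0.58 322 272 [0.5328 0.3786 0.004 ]
short_vial_a 0.49 323 215 [0.6038 0.255  0.004 ]
```

Run:
```python
import cv2
a=cv2.imread("pics/top0.png")[140:400,220:480];cv2.imwrite("pics/top0c.png",cv2.resize(a,None,fx=2.3,fy=2.3,interpolation=2))
a=cv2.imread("pics/scene0.png")[160:360,200:460];cv2.imwrite("pics/scene0c.png",cv2.resize(a,None,fx=3,fy=3,interpolation=2))
```

```text
(no output)
```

View pics/top0c.png

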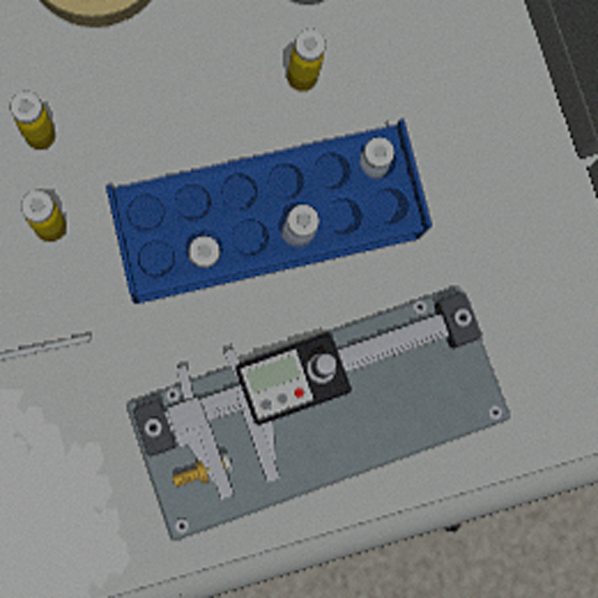

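View pics/scene0c.png

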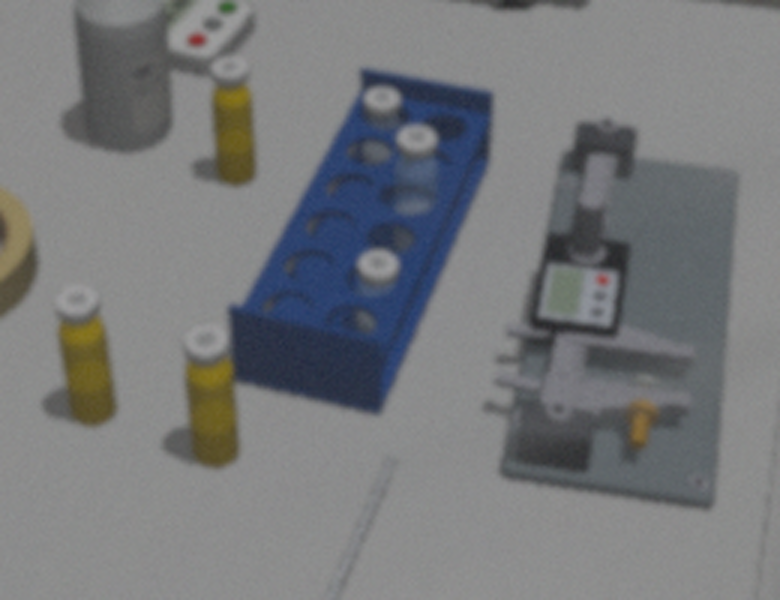

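The tall clear vial stands in the near row of the rack, cap at about top pixel (352,233). The yellow vials stand outside the rack. The caliper is at the bottom with its post at about (361,299); the pad stud is barely visible at about (317,341). Next I fit the poses from depth.

```bash
cat >> h.py <<'E'
def cloud(c):
    K=np.array(c["K"]);T=np.array(c["world_from_camera"]);v,u=np.mgrid[0:480,0:640];r=c["range_z"]
    P=np.stack([(u-K[0,2])/K[0,0]*r,-(v-K[1,2])/K[1,1]*r,-r],-1)@T[:3,:3].T+T[:3,3]
    P[r==0]=np.nan; return P
def rect(P,m):
    r=cv2.minAreaRect((P[m][:,:2]*1000).astype(np.float32)); return r
E
python3 - <<'E'
from h import *
np.set_printoptions(precision=4,suppress=True)
for n in("top","scene"):
    c=camera(n);P=cloud(c);x,y,z=P[...,0],P[...,1],P[...,2]
    print(n,"table z",np.nanmedian(z[(x>.3)&(x<.6)&(y>.42)&(y<.45)]),np.nanstd(z[(x>.44)&(x<.48)&(y>.42)&(y<.45)]))
    m=(z>.005)&(x>.32)&(x<.52)&(y>.12)&(y<.46)
    k,lab,st,_=cv2.connectedComponentsWithStats(m.astype(np.uint8));j=1+np.argmax(st[1:,4]);mm=lab==j
    print("stand",rect(P,mm))
    hsv=cv2.cvtColor(c["image"],cv2.COLOR_RGB2HSV)
    b=(hsv[...,0]>100)&(hsv[...,0]<130)&(hsv[...,1]>120)&(z>.030)
    b=cv2.morphologyEx(b.astype(np.uint8),cv2.MORPH_OPEN,np.ones((2,2)))>0
    print("rack",rect(P,b))
    m=(z>.068)&(x>.5)&(x<.62)&(y>.24)&(y<.36); print("cap",m.sum(),rect(P,m),P[m].mean(0),np.percentile(z[m],[5,50,95]))
    m=(z>.060)&(x>.40)&(x<.5)&(y>.22)&(y<.38); print("post",m.sum(),P[m].mean(0) if m.any() else 0)
    m=(z>.032)&(z<.045)&(x>.38)&(x<.51)&(y>.12)&(y<.46); k,lab,st,_=cv2.connectedComponentsWithStats(m.astype(np.uint8))
    for j in range(1,k):
        if st[j,4]>20: print("hi",st[j,4],rect(P,lab==j),z[lab==j].mean())
E
```

```text
top table z 0.0007298748304965241 0.0015849288556218123
stand ((432.64447021484375, 295.08935546875), (108.91895294189453, 249.78216552734375), 18.565670013427734)
rack ((nan, nan), (0.0, 0.0), 0.0)
cap 156 ((548.8760986328125, 306.7895202636719), (20.196218490600586, 19.3662109375), 47.429344177246094) [0.5485 0.3069 0.0805] [0.0778 0.0806 0.0829]
post 71 [0.4554 0.2938 0.0683]
hi 26 ((508.6284484863281, 411.2637023925781), (3.473118782043457, 20.81531524658203), 11.592288970947266) 0.03797399484816524
hi 187 ((487.9267883300781, 197.0982208251953), (33.47179412841797, 19.716949462890625), 18.39933967590332) 0.035005248532172066
hi 551 ((449.02410888671875, 312.14764404296875), (41.54924011230469, 67.06492614746094), 17.517366409301758) 0.03345846149906917
hi 21 ((443.1114807128906, 280.8492431640625), (10.894813537597656, 7.686057090759277), 88.83998107910156) 0.03298344061834129
hi 192 ((417.8266906738281, 406.8768310546875), (33.00022506713867, 19.413753509521484), 19.727298736572266) 0.034979013388918935
scene table z 0.001644857144100842 0.0010937878200215866
stand ((428.349090
[... 191 characters left out ...]
58789)
cap 144 ((543.797119140625, 308.3348693847656), (19.91815185546875, 20.151798248291016), 76.10209655761719) [0.5433 0.3097 0.0786] [0.0692 0.0801 0.0822]
post 83 [0.4507 0.2964 0.0664]
hi 140 ((483.44024658203125, 199.0261688232422), (33.099029541015625, 21.990619659423828), 17.875) 0.03492788193838172
hi 579 ((444.2500915527344, 313.78314208984375), (42.601863861083984, 67.32369995117188), 19.181493759155273) 0.03370292408285582
hi 96 ((504.6723327636719, 401.52154541015625), (10.434225082397461, 47.631439208984375), 0.10528513044118881) 0.03847107993828879
hi 234 ((412.90869140625, 408.9937744140625), (33.127872467041016, 20.606103897094727), 19.734298706054688) 0.034896877495200346
```

>>> jog_arm(rows=[[[0.04, 0, 0], -3.6, 0.04], [[0.04, 0, 0], 0, 0.04], [[0.04, 0, 0], 0, 0.04], [[0.04, 0, 0], 0, 0.04], [[0.04, 0, 0], 0, 0.04], [[0.0188, -0.036, 0], 0, 0.04], [[0.0188, -0.036, 0], 0, 0.04], [[0.0188, -0.036, 0], 0, 0.04], [[0.0188, -0.036, 0], 0, 0.04], [[0.0188, -0.036, 0], 0, 0.04], [[0.0188, -0.036, 0], 0, 0.04], [[0.0188, -0.036, 0], 0, 0.04]], squeeze=4)

```text
time_s: 2.1
ee_pos: [0.3764, -0.188, 0.2056]
eef_rot: [3.141, -0.0, 0.322]
force: [0.6, 0.5, -0.2]
grip_width: 0.0398
grip_force: 0.0
```

>>> jog_arm(rows=[[[0.0188, -0.036, 0], 0, 0.04], [[0.0188, -0.036, 0], 0, 0.04], [[0.0188, -0.036, 0], 0, 0.04], [[0.0188, -0.036, 0], 0, 0.04], [[0.0188, -0.036, 0], 0, 0.04], [[0.0188, -0.036, 0], 0, 0.04], [[0.0188, -0.036, 0], 0, 0.04], [[0.0188, -0.036, 0], 0, 0.04], [[0.0188, -0.036, 0], 0, 0.04], [[0.0188, -0.036, 0], 0, 0.04], [[0.0188, -0.036, 0], 0, 0.04], [[0, 0, 0.04], 0, 0.04]])

```text
time_s: 3.1
ee_pos: [0.4503, 0.2581, 0.171]
eef_rot: [-3.139, -0.012, 0.327]
force: [1.4, -0.5, -0.0]
grip_width: 0.0401
grip_force: 0.0
```

>>> jog_arm(rows=[[[0.0143, -0.034, 0], 0, 0.04], [[0, 0, 0.03], 0, 0.04], [[0, 0, 0.03], 0, 0.04], [[0, 0, 0], 0, 0.04], [[0, 0, 0], 0, 0.04]])

```text
time_s: 3.52
ee_pos: [0.4495, 0.2879, 0.1051]
eef_rot: [3.141, 0.002, 0.323]
force: [-0.7, -0.3, 1.0]
grip_width: 0.0396
grip_force: 0.0
```

Run:
```python
from h import *
o=get_obs();print(o["ee_pos"],o["eef_rot"])
ims=[]
for n in("top","scene"):
    c=camera(n);im=c["image"].copy()
    u,v=w2px(c,o["ee_pos"]);print(n,u,v)
    for s in(1,-1):
        a,b=w2px(c,o["ee_pos"]+s*np.array([.317,-.948,0])*.020);print(a,b)
        cv2.circle(im,(round(a),round(b)),1,(255,0,0),-1)
    u,v=int(u),int(v);ims.append(cv2.resize(im[v-65:v+65,u-65:u+65],None,fx=3,fy=3,interpolation=2))
cv2.imwrite("pics/a.png",cv2.cvtColor(np.hstack(ims),cv2.COLOR_RGB2BGR))
```

```text
[0.44952904 0.28786312 0.10514046] [3.14119480e+00 2.37156257e-03 3.22624456e-01]
top 367.7263793658487 300.011879114368
380.7982867631211 295.3712778511223
354.6043821633005 304.6702625425706
scene 402.25275720402396 205.64618769621094
403.61007965973647 197.61464984462148
400.84758650054005 213.96085282642989
```

View pics/a.png

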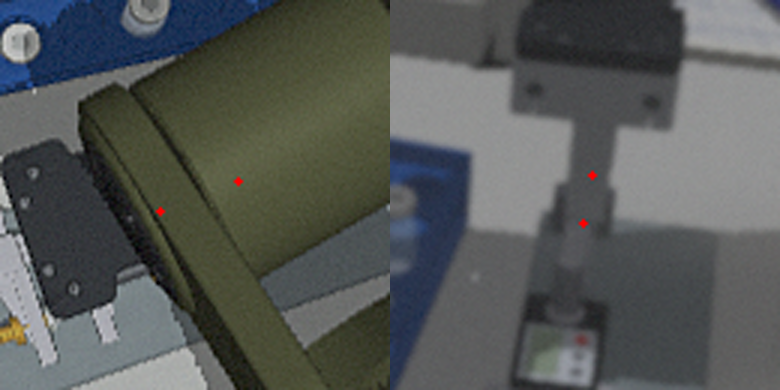

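Run:
```python
from h import *
np.set_printoptions(precision=4,suppress=True)
o=get_obs();p=o["ee_pos"];print(p)
R=np.array([[.948,.317],[.317,-.948]])
for n in("scene","top"):
    c=camera(n);P=cloud(c)
    q=(P[...,:2]-p[:2])@R.T; q=np.dstack([q,P[...,2]-p[2]])
    m=(np.abs(q[...,0])<.025)&(np.abs(q[...,1])<.05)&(q[...,2]>-.012)&(q[...,2]<.06)
    print(n,m.sum())
    for lo in np.arange(-.012,.06,.006):
        s=q[m&(q[...,2]>=lo)&(q[...,2]<lo+.006)]
        if len(s)>3: print(round(lo,3),len(s),np.percentile(s[:,0],[5,50,95]),np.percentile(s[:,1],[5,50,95]))
```

```text
[0.4508 0.2883 0.1073]
scene 428
0.0 8 [-0.0115 -0.0052  0.0022] [-0.0258 -0.0244  0.0053]
0.006 26 [-0.0111 -0.0015  0.0065] [-0.0324 -0.0311  0.0205]
0.012 48 [-0.0113 -0.0033  0.0066] [-0.0339 -0.0321 -0.0293]
0.018 49 [-0.0112 -0.0033  0.0063] [-0.0343 -0.0322  0.0028]
0.024 52 [-0.0113 -0.0031  0.006 ] [-0.034  -0.0322 -0.0265]
0.03 46 [-0.0103 -0.0011  0.0068] [-0.034  -0.0323 -0.0311]
0.036 48 [-0.011  -0.0032  0.0062] [-0.0339 -0.0322 -0.0308]
0.042 50 [-0.0104 -0.0022  0.0062] [-0.0337 -0.0324 -0.0305]
0.048 51 [-0.0104 -0.0022  0.0066] [-0.034  -0.0326 -0.0309]
0.054 50 [-0.0111 -0.0019  0.0063] [-0.0342 -0.0325 -0.031 ]
top 0
```

>>> jog_arm(rows=[[[0.0044, -0.0063, 0], 0, 0.04], [[0, 0, 0.015], 0, 0.04], [[0, 0, 0.015], 0, 0.04], [[0, 0, 0.016], 0, 0.04], [[0, 0, 0.016], 0, 0.04], [[0, 0, 0], 0, 0.04], [[0, 0, 0], 0, 0.04]])

```text
time_s: 4.3
ee_pos: [0.4523, 0.2958, 0.0439]
eef_rot: [-3.142, 0.0, 0.323]
force: [-0.1, 0.3, 0.8]
grip_width: 0.0402
grip_force: 0.0
```

>>> jog_arm(rows=[[[0, 0, 0], 0, 0.022], [[0, 0, 0], 0, 0.022], [[0, 0, 0], 0, 0.022]])

```text
time_s: 4.55
ee_pos: [0.4526, 0.2958, 0.0445]
eef_rot: [-3.141, -0.002, 0.323]
force: [0.4, -1.0, 0.0]
grip_width: 0.0241
grip_force: 0.0
```

>>> jog_arm(rows=[[[0, 0.003, 0], 0, 0.022], [[0, 0.003, 0], 0, 0.022], [[0, 0.005, 0], 0, 0.022], [[0, 0.006, 0], 0, 0.022], [[0, 0.006, 0], 0, 0.022], [[0, 0.006, 0], 0, 0.022]])

```text
time_s: 5.05
ee_pos: [0.4616, 0.2674, 0.0436]
eef_rot: [-3.141, -0.0, 0.322]
force: [-0.5, 2.1, 1.5]
grip_width: 0.0219
grip_force: 1.0
```

>>> jog_arm(rows=[[[0, 0.006, 0], 0, 0.022], [[0, 0.006, 0], 0, 0.022], [[0, 0.006, 0], 0, 0.022], [[0, 0.006, 0], 0, 0.022], [[0, 0.004, 0], 0, 0.022], [[0, 0.002, 0], 0, 0.022], [[0, 0.001, 0], 0, 0.022], [[0, 0, 0], 0, 0.022]])

```text
time_s: 5.72
ee_pos: [0.4711, 0.2383, 0.0433]
eef_rot: [3.141, 0.0, 0.323]
force: [-0.1, 0.7, -0.3]
grip_width: 0.0221
grip_force: 0.0
```

>>> jog_arm(rows=[[[0, -0.003, 0], 0, 0.044], [[0, 0, 0], 0, 0.044], [[0, 0, 0], 0, 0.044], [[0, 0, -0.02], 0, 0.044], [[0, 0, -0.03], 0, 0.044], [[0, 0, -0.03], 0, 0.044], [[0.0233, -0.0099, 0], 0, 0.044], [[0.0233, -0.0099, 0], 0, 0.044], [[0.0233, -0.0099, 0], 0, 0.044], [[0.0233, -0.0099, 0], 0, 0.044], [[0, 0, 0], 0, 0.044], [[0, 0, 0], 0, 0.044]])

```text
time_s: 6.72
ee_pos: [0.546, 0.3089, 0.1226]
eef_rot: [3.141, 0.001, 0.323]
force: [0.9, -1.4, -0.5]
grip_width: 0.0441
grip_force: 0.0
```

Run:
```python
from h import *
np.set_printoptions(precision=4,suppress=True)
o=get_obs();p=o["ee_pos"];print(p,o["eef_rot"],o["force"])
c=camera("scene");save(c,"b0.png");P=cloud(c);x,y,z=P[...,0],P[...,1],P[...,2]
R=np.array([[.948,.317],[.317,-.948]])
q=(P[...,:2]-p[:2])@R.T; d=z-p[2]
m=(np.abs(q[...,0])<.025)&(q[...,1]<-.02)&(q[...,1]>-.05)&(d>.01)&(d<.06)
print("finger",np.percentile(q[m],[5,50,95],axis=0))
m=(z>.070)&(z<.09)&(x>.5)&(x<.6)&(y>.27)&(y<.34); print("cap",m.sum(),P[m].mean(0) if m.any() else 0, rect(P,m) if m.any() else 0)
m=(z>.060)&(z<.08)&(x>.40)&(x<.5)&(y>.2)&(y<.3); print("post",m.sum(),P[m].mean(0) if m.any() else 0)
im=c["image"][150:350,280:480];cv2.imwrite("pics/b.png",cv2.cvtColor(cv2.resize(im,None,fx=3,fy=3,interpolation=2),cv2.COLOR_RGB2BGR))
```

```text
[0.546  0.3089 0.1226] [3.1413 0.0012 0.3233] [ 0.9244 -1.3869 -0.5438]
finger [[-0.0115 -0.0361]
 [-0.0027 -0.0342]
 [ 0.0073 -0.0293]]
cap 128 [0.5434 0.3095 0.0796] ((543.8880615234375, 308.0431213378906), (20.1401424407959, 19.973695755004883), 66.78624725341797)
post 78 [0.4677 0.2451 0.0662]
```

View pics/b.png

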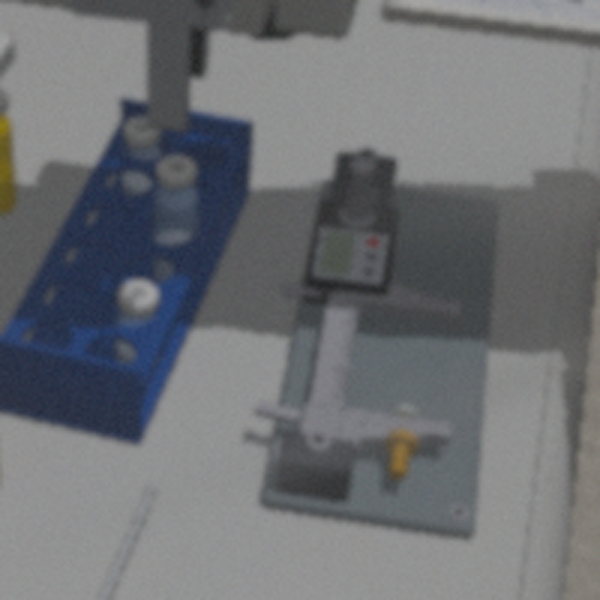

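>>> jog_arm(rows=[[[0, 0, 0.015], 0, 0.044], [[0, 0, 0.02], 0, 0.044], [[0, 0, 0.02], 0, 0.044], [[0, 0, 0.015], 0, 0.044], [[0, 0, 0.007], 0, 0.044], [[0, 0, 0], 0, 0.044], [[0, 0, 0], 0, 0.03], [[0, 0, 0], 0, 0.026], [[0, 0, 0], 0, 0.02], [[0, 0, 0], 0, 0.015], [[0, 0, 0], 0, 0.015], [[0, 0, 0], 0, 0.015]], squeeze=8)

```text
time_s: 7.77
ee_pos: [0.5465, 0.3087, 0.0474]
eef_rot: [-3.141, -0.001, 0.323]
force: [-0.5, -0.6, 5.7]
grip_width: 0.0225
grip_force: 8.0
```

>>> jog_arm(rows=[[[0, 0, -0.004], 0, 0.015], [[0, 0, -0.004], 0, 0.015], [[0, 0, -0.004], 0, 0.015], [[0, 0, 0], 0, 0.015]])

```text
time_s: 8.1
ee_pos: [0.5464, 0.3087, 0.0595]
eef_rot: [-3.141, -0.001, 0.323]
force: [-0.4, -0.3, -0.9]
grip_width: 0.0222
grip_force: 8.0
```

>>> jog_arm(rows=[[[0, 0, -0.015], 0, 0.015], [[0, 0, -0.025], 0, 0.015], [[0, 0, -0.02], 0, 0.015], [[-0.012, -0.006, 0], 0, 0.015], [[-0.024, -0.012, 0], 0, 0.015], [[-0.03, -0.014, 0], 0, 0.015], [[-0.03, -0.014, 0], 0, 0.015], [[-0.022, -0.01, 0], 0, 0.015], [[-0.012, -0.0057, 0], 0, 0.015], [[0, 0, 0], 0, 0.015], [[0, 0, 0], 0, 0.015]])

```text
time_s: 9.02
ee_pos: [0.4033, 0.3261, 0.1188]
eef_rot: [-3.141, -0.001, 0.324]
force: [-1.2, 0.5, 0.2]
grip_width: 0.0227
grip_force: 8.0
```

Run:
```python
from h import *
np.set_printoptions(precision=4,suppress=True)
o=get_obs();p=o["ee_pos"];print(p,o["eef_rot"],o["force"])
a=np.radians(18.45);X=np.array([np.cos(a),np.sin(a)]);Y=np.array([-np.sin(a),np.cos(a)]);C=np.array([.4258,.2965])
def st(w): return np.array([(w-C)@X,(w-C)@Y])*1000
c=camera("scene");save(c,"c0.png")
print("pad scene",st(px2w(c,416,286.2,.027)[:2])+[2.4,0])
for r in spot_point("tall_vial",c)[:4]: print(r,st(px2w(c,r["at"][0]*640,r["at"][1]*480,p[2]-.0434)[:2])+[2.4,0])
P=cloud(c);x,y,z=P[...,0],P[...,1],P[...,2]
d=P-p;R=np.array([[.948,.317],[.317,-.948]]);q=d[...,:2]@R.T
m=(np.abs(q[...,0])<.02)&(np.abs(q[...,1])<.016)&(d[...,2]<-.01)&(d[...,2]>-.06);print("vial pts",m.sum(),(np.percentile(q[m],[5,50,95],axis=0),d[m][:,2].min()) if m.any() else 0)
t=camera("top");print("pad top",st(px2w(t,318.3,340.9,.027)[:2])-[2.4,0])
u,v=[int(k) for k in w2px(c,p)];im=c["image"][v-60:v+140,u-110:u+90]
cv2.imwrite("pics/c.png",cv2.cvtColor(cv2.resize(im,None,fx=3,fy=3,interpolation=2),cv2.COLOR_RGB2BGR))
print(u-110,v-60)
```

```text
[0.4033 0.3261 0.1188] [-3.1415 -0.0007  0.3235] [-1.1934  0.5367  0.1657]
pad scene [-13.0362  67.7425]
{'at': [0.4286, 0.4479], 'p': 0.96} [212.8181   7.7445]
{'at': [0.4208, 0.6508], 'p': 0.76} [166.3108 200.6082]
{'at': [0.36, 0.6181], 'p': 0.69} [223.8292 184.7616]
{'at': [0.6584, 0.5052], 'p': 0.68} [-12.2324  26.5262]
vial pts 274 (array([[-0.0119, -0.0125],
       [-0.0015, -0.0098],
       [ 0.0085, -0.0037]]), np.float64(-0.042584517558675566))
pad top [-13.7582  68.7841]
312 162
```

View pics/c.png

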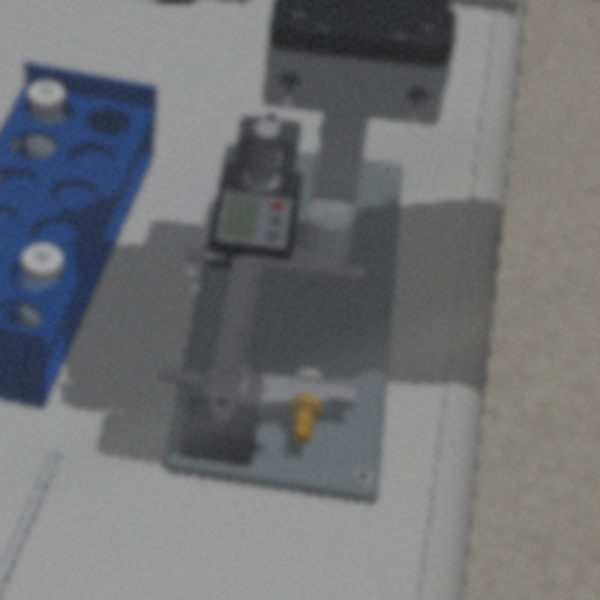

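>>> jog_arm(rows=[[[0, -0.009, 0.01], 0, 0.015], [[0, 0, 0.02], 0, 0.015], [[0, 0, 0.018], 0, 0.015], [[0, 0, 0.01], 0, 0.015], [[0, 0, 0.004], 0, 0.015], [[0, 0, 0], 0, 0.015], [[0, 0, 0], 0, 0.015]])

```text
time_s: 9.75
ee_pos: [0.4007, 0.3346, 0.0568]
eef_rot: [-3.141, -0.0, 0.322]
force: [0.0, -0.3, 0.1]
grip_width: 0.0224
grip_force: 8.0
```

>>> jog_arm(rows=[[[0, 0, 0.001], 0, 0.015], [[0, 0, 0], 0, 0.015]])

```text
time_s: 9.92
ee_pos: [0.4007, 0.3346, 0.0561]
eef_rot: [-3.141, -0.001, 0.323]
force: [0.9, -1.1, 0.1]
grip_width: 0.0222
grip_force: 8.0
```

>>> jog_arm(rows=[[[0, 0, 0.001], 0, 0.015], [[0, 0, 0], 0, 0.015]])

```text
time_s: 10.08
ee_pos: [0.4004, 0.3344, 0.0547]
eef_rot: [-3.141, -0.0, 0.323]
force: [-0.1, -0.2, -0.2]
grip_width: 0.0222
grip_force: 8.0
```

>>> jog_arm(rows=[[[0, 0, 0.001], 0, 0.015], [[0, 0, 0], 0, 0.015]])

```text
time_s: 10.25
ee_pos: [0.4003, 0.3344, 0.0534]
eef_rot: [3.142, -0.0, 0.323]
force: [0.4, -0.5, -0.6]
grip_width: 0.0224
grip_force: 8.0
```

>>> jog_arm(rows=[[[0, 0, 0.001], 0, 0.015], [[0, 0, 0], 0, 0.015]])

```text
time_s: 10.42
ee_pos: [0.4003, 0.3343, 0.0523]
eef_rot: [3.142, 0.0, 0.323]
force: [0.2, -0.2, 0.6]
grip_width: 0.0223
grip_force: 8.0
```

>>> jog_arm(rows=[[[0, 0, 0.0007], 0, 0.015], [[0, 0, 0], 0, 0.015]])

```text
time_s: 10.58
ee_pos: [0.4003, 0.3343, 0.0516]
eef_rot: [3.142, 0.0, 0.323]
force: [0.1, -0.4, -0.6]
grip_width: 0.0224
grip_force: 8.0
```

>>> jog_arm(rows=[[[0, 0, 0.0005], 0, 0.015], [[0, 0, 0], 0, 0.015]])

```text
time_s: 10.75
ee_pos: [0.4004, 0.3344, 0.0514]
eef_rot: [-3.141, -0.0, 0.323]
force: [-0.5, -0.6, 1.3]
grip_width: 0.0222
grip_force: 8.0
```

>>> jog_arm(rows=[[[0, 0, 0.0005], 0, 0.015], [[0, 0, 0], 0, 0.015]])

```text
time_s: 10.92
ee_pos: [0.4006, 0.3345, 0.0513]
eef_rot: [-3.141, -0.001, 0.323]
force: [-1.0, -1.4, 6.7]
grip_width: 0.0225
grip_force: 8.0
```

>>> jog_arm(rows=[[[0, 0, 0.0004], 0, 0.015], [[0, 0, 0], 0, 0.015]])

```text
time_s: 11.08
ee_pos: [0.4008, 0.3346, 0.0511]
eef_rot: [-3.141, -0.001, 0.323]
force: [-1.0, -1.5, 9.1]
grip_width: 0.0223
grip_force: 8.0
```

>>> jog_arm(rows=[[[0, 0, -0.0006], 0, 0.015], [[0, 0, 0], 0, 0.015], [[0, 0, 0], 0, 0.023], [[0, 0, 0], 0, 0.026], [[0, 0, 0], 0, 0.03], [[0, 0, 0], 0, 0.036], [[0, 0, 0], 0, 0.042], [[0, 0, 0], 0, 0.042], [[0, 0, 0], 0, 0.042]])

```text
time_s: 11.83
ee_pos: [0.4003, 0.3344, 0.0509]
eef_rot: [-3.142, 0.0, 0.323]
force: [-0.4, -0.5, 0.7]
grip_width: 0.042
grip_force: 0.0
```

>>> jog_arm(rows=[[[0, 0, -0.005], 0, 0.042], [[0, 0, -0.01], 0, 0.042], [[0, 0, -0.02], 0, 0.042], [[0, 0, -0.025], 0, 0.042], [[0, 0, 0], 0, 0.042]])

```text
time_s: 12.25
ee_pos: [0.402, 0.3356, 0.1161]
eef_rot: [-3.14, -0.007, 0.323]
force: [0.3, 0.8, 1.2]
grip_width: 0.042
grip_force: 0.0
```

>>> jog_arm(rows=[[[0.0088, 0.0274, 0], 0, 0.036], [[0.0088, 0.0274, 0], 0, 0.036], [[0.0088, 0.0274, 0], 0, 0.036], [[0.0088, 0.0274, 0], 0, 0.036], [[0, 0, 0], 0, 0.036], [[0, 0, 0], 0, 0.036]])

```text
time_s: 12.75
ee_pos: [0.469, 0.2407, 0.1114]
eef_rot: [-3.142, -0.0, 0.32]
force: [0.3, -0.1, 0.1]
grip_width: 0.0359
grip_force: 0.0
```

Run:
```python
from h import *
o=get_obs();print(o["ee_pos"],o["force"])
c=camera("scene");P=cloud(c);x,y,z=P[...,0],P[...,1],P[...,2]
m=(z>.060)&(z<.08)&(x>.40)&(x<.5)&(y>.2)&(y<.3); print("post",m.sum(),P[m].mean(0))
m=(z>.070)&(z<.095)&(x>.36)&(x<.43)&(y>.30)&(y<.37); print("cap",m.sum(),P[m].mean(0),rect(P,m))
im=c["image"][180:320,340:480]
cv2.imwrite("pics/d.png",cv2.cvtColor(cv2.resize(im,None,fx=4,fy=4,interpolation=2),cv2.COLOR_RGB2BGR))
```

```text
[0.46904035 0.24073757 0.11137413] [ 0.2912645  -0.14579847  0.07049638]
post 73 [0.46766598 0.24513968 0.06682324]
cap 204 [0.39738913 0.33719666 0.08143016] ((397.7554931640625, 334.7561340332031), (21.392120361328125, 19.598962783813477), 73.26981353759766)
```

View pics/d.png

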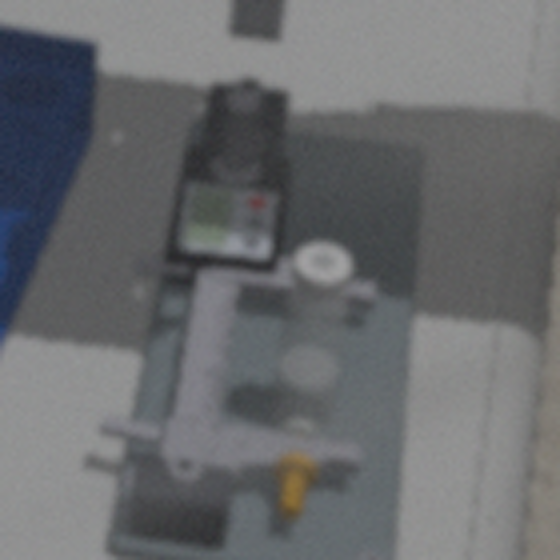

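>>> jog_arm(rows=[[[0.002, -0.002, 0], 0, 0.036], [[0, 0, 0.02], 0, 0.036], [[0, 0, 0.02], 0, 0.036], [[0, 0, 0.017], 0, 0.036], [[0, 0, 0.01], 0, 0.036], [[0, 0, 0], 0, 0.036], [[0, 0, 0], 0, 0.022], [[0, 0, 0], 0, 0.022], [[0, 0, 0], 0, 0.022]])

```text
time_s: 13.55
ee_pos: [0.4702, 0.2445, 0.045]
eef_rot: [-3.141, -0.002, 0.323]
force: [0.3, -0.1, -0.2]
grip_width: 0.0227
grip_force: 0.0
```

>>> jog_arm(rows=[[[0, -0.002, 0], 0, 0.022], [[0, -0.003, 0], 0, 0.022], [[0, -0.005, 0], 0, 0.022], [[0, -0.005, 0], 0, 0.022], [[0, -0.005, 0], 0, 0.022], [[0, -0.005, 0], 0, 0.022], [[0, -0.004, 0], 0, 0.022], [[0, -0.003, 0], 0, 0.022], [[0, -0.002, 0], 0, 0.022], [[0, -0.001, 0], 0, 0.022], [[0, -0.001, 0], 0, 0.022], [[0, -0.001, 0], 0, 0.022]])

```text
time_s: 14.55
ee_pos: [0.458, 0.2792, 0.0439]
eef_rot: [3.142, 0.0, 0.322]
force: [0.5, -0.7, 1.1]
grip_width: 0.0222
grip_force: 0.8
```

Run:
```python
from h import *
F=[]
o=get_obs();print(o["ee_pos"],o["force"])
c=camera("scene");P=cloud(c);x,y,z=P[...,0],P[...,1],P[...,2]
m=(z>.070)&(z<.095)&(x>.36)&(x<.43)&(y>.30)&(y<.37); print("cap",m.sum(),P[m].mean(0),rect(P,m))
im=c["image"][200:310,350:460]
cv2.imwrite("pics/e.png",cv2.cvtColor(cv2.resize(im,None,fx=5,fy=5,interpolation=2),cv2.COLOR_RGB2BGR))
```

```text
[0.4579981  0.27917588 0.04393142] [ 0.51040199 -0.70977059  1.12532946]
cap 204 [0.39718743 0.33728516 0.0815566 ] ((398.4133605957031, 334.6958923339844), (20.159339904785156, 21.43117332458496), 37.52450180053711)
```

View pics/e.png

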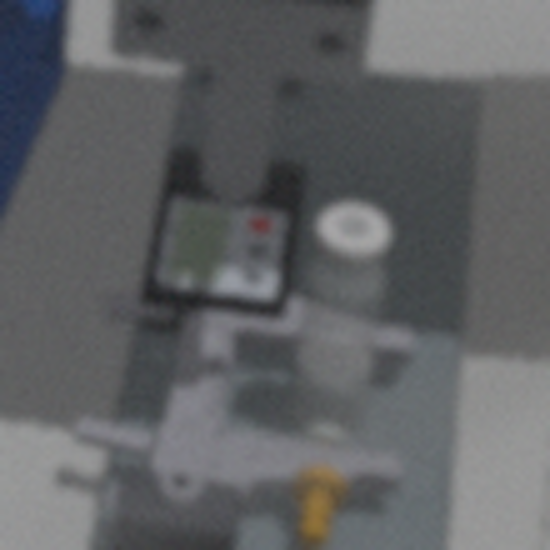

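>>> jog_arm(rows=[[[0, -0.001, 0], 0, 0.022], [[0, -0.001, 0], 0, 0.022], [[0, -0.001, 0], 0, 0.022], [[0, -0.001, 0], 0, 0.022], [[0, -0.001, 0], 0, 0.022], [[0, -0.001, 0], 0, 0.022], [[0, -0.001, 0], 0, 0.022], [[0, -0.001, 0], 0, 0.022]])

```text
time_s: 15.27
ee_pos: [0.4554, 0.2869, 0.044]
eef_rot: [3.142, -0.0, 0.323]
force: [1.6, -2.0, 0.9]
grip_width: 0.0221
grip_force: 0.9
```

>>> jog_arm(rows=[[[0, -0.0007, 0], 0, 0.022], [[0, -0.0007, 0], 0, 0.022], [[0, -0.0006, 0], 0, 0.022]])

```text
time_s: 15.52
ee_pos: [0.4548, 0.2887, 0.0439]
eef_rot: [3.142, 0.0, 0.323]
force: [1.2, -2.8, 0.6]
grip_width: 0.0219
grip_force: 0.9
```

>>> jog_arm(rows=[[[0, -0.0005, 0], 0, 0.022], [[0, -0.0005, 0], 0, 0.022]])

```text
time_s: 15.68
ee_pos: [0.4545, 0.2897, 0.0439]
eef_rot: [3.142, 0.0, 0.323]
force: [0.9, -1.6, 0.9]
grip_width: 0.0218
grip_force: 0.9
```

>>> jog_arm(rows=[[[0, -0.0004, 0], 0, 0.022], [[0, -0.0003, 0], 0, 0.022], [[0, -0.0003, 0], 0, 0.022]])

```text
time_s: 15.93
ee_pos: [0.4542, 0.2906, 0.0439]
eef_rot: [3.142, 0.0, 0.323]
force: [1.7, -1.8, 0.9]
grip_width: 0.0224
grip_force: 0.9
```

>>> jog_arm(rows=[[[0, -0.0003, 0], 0, 0.022], [[0, -0.0003, 0], 0, 0.022]])

```text
time_s: 16.1
ee_pos: [0.454, 0.2912, 0.0439]
eef_rot: [-3.142, 0.0, 0.323]
force: [1.1, -2.0, -0.0]
grip_width: 0.0219
grip_force: 0.9
```

>>> jog_arm(rows=[[[0, -0.0003, 0], 0, 0.022], [[0, -0.0003, 0], 0, 0.022]])

```text
time_s: 16.27
ee_pos: [0.4538, 0.2917, 0.0439]
eef_rot: [3.142, -0.0, 0.323]
force: [0.8, -1.8, 0.7]
grip_width: 0.0217
grip_force: 0.9
```

>>> jog_arm(rows=[[[0, -0.0003, 0], 0, 0.022], [[0, -0.0003, 0], 0, 0.022]])

```text
time_s: 16.43
ee_pos: [0.4536, 0.2923, 0.0439]
eef_rot: [-3.142, 0.0, 0.323]
force: [1.6, -2.0, -0.5]
grip_width: 0.0217
grip_force: 0.9
```

>>> jog_arm(rows=[[[0, -0.0003, 0], 0, 0.022], [[0, -0.0002, 0], 0, 0.022]])

```text
time_s: 16.6
ee_pos: [0.4535, 0.2928, 0.044]
eef_rot: [3.142, -0.0, 0.323]
force: [0.4, -1.8, 1.6]
grip_width: 0.0221
grip_force: 0.9
```

>>> jog_arm(rows=[[[0, -0.0003, 0], 0, 0.022], [[0, -0.0002, 0], 0, 0.022]])

```text
time_s: 16.77
ee_pos: [0.4533, 0.2933, 0.0439]
eef_rot: [-3.142, 0.0, 0.323]
force: [0.9, -0.8, -0.5]
grip_width: 0.0218
grip_force: 0.9
```

>>> jog_arm(rows=[[[0, -0.0003, 0], 0, 0.022], [[0, -0.0002, 0], 0, 0.022]])

```text
time_s: 16.93
ee_pos: [0.4531, 0.2937, 0.0439]
eef_rot: [3.142, -0.0, 0.323]
force: [1.1, -1.6, 1.0]
grip_width: 0.0223
grip_force: 0.9
```

Run:
```python
from h import *
o=get_obs();print(o["ee_pos"],o["force"],o["moment"],o["grip_force"])
c=camera("scene");P=cloud(c);x,y,z=P[...,0],P[...,1],P[...,2]
m=(z>.070)&(z<.095)&(x>.36)&(x<.43)&(y>.30)&(y<.37); print("cap",m.sum(),P[m].mean(0),rect(P,m))
im=c["image"][210:310,360:460]
cv2.imwrite("pics/f.png",cv2.cvtColor(cv2.resize(im,None,fx=5,fy=5,interpolation=2),cv2.COLOR_RGB2BGR))
```

```text
[0.45311838 0.29374112 0.04394428] [ 1.05817242 -1.56106879  1.02591336] [-0.34734282 -0.10455708  0.00767548] 0.8809959143400192
cap 207 [0.39349971 0.34860231 0.08157557] ((394.5457763671875, 346.463623046875), (19.40300941467285, 20.743125915527344), 34.518245697021484)
```

View pics/f.png

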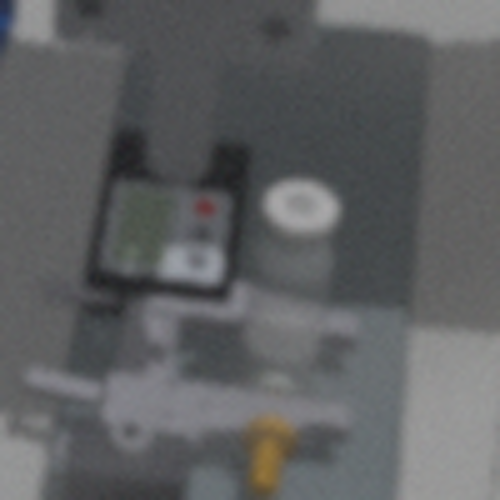

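>>> jog_arm(rows=[[[0, -0.0002, 0], 0, 0.022], [[0, -0.0002, 0], 0, 0.022]])

```text
time_s: 17.15
ee_pos: [0.453, 0.2941, 0.044]
eef_rot: [3.142, -0.0, 0.323]
force: [0.4, -0.9, -0.0]
grip_width: 0.0219
grip_force: 0.9
```

>>> jog_arm(rows=[[[0, -0.0002, 0], 0, 0.022], [[0, -0.0002, 0], 0, 0.022]])

```text
time_s: 17.32
ee_pos: [0.4529, 0.2945, 0.0439]
eef_rot: [3.142, 0.0, 0.323]
force: [1.1, -1.3, 0.6]
grip_width: 0.0219
grip_force: 1.1
```

>>> jog_arm(rows=[[[0, -0.0002, 0], 0, 0.022], [[0, 0, 0], 0, 0.022]])

```text
time_s: 17.48
ee_pos: [0.4529, 0.2946, 0.044]
eef_rot: [3.141, -0.0, 0.323]
force: [1.7, -2.4, -0.1]
grip_width: 0.0222
grip_force: 1.3
```

>>> jog_arm(rows=[[[0, -0.0002, 0], 0, 0.022], [[0, 0, 0], 0, 0.022]])

```text
time_s: 17.65
ee_pos: [0.4529, 0.2947, 0.044]
eef_rot: [3.141, -0.0, 0.323]
force: [1.7, -3.1, -0.2]
grip_width: 0.0217
grip_force: 1.9
```

>>> jog_arm(rows=[[[0, -0.0002, 0], 0, 0.022], [[0, 0, 0], 0, 0.022]])

```text
time_s: 17.82
ee_pos: [0.4529, 0.2949, 0.044]
eef_rot: [3.141, -0.0, 0.323]
force: [3.7, -3.8, 1.4]
grip_width: 0.0222
grip_force: 2.4
```

>>> jog_arm(rows=[[[0, -0.0002, 0], 0, 0.022], [[0, 0, 0], 0, 0.022], [[0, 0, 0], 0, 0.022]])

```text
time_s: 18.07
ee_pos: [0.4529, 0.295, 0.044]
eef_rot: [3.141, -0.0, 0.323]
force: [2.9, -3.6, 1.2]
grip_width: 0.0216
grip_force: 2.7
```

>>> jog_arm(rows=[[[0, 0, 0], 0, 0.023], [[0, 0, 0], 0, 0.025], [[0, 0, 0], 0, 0.03], [[0, 0, 0], 0, 0.03], [[0, 0.003, 0], 0, 0.03], [[0, 0, 0], 0, 0.03]])

```text
time_s: 18.57
ee_pos: [0.4536, 0.2921, 0.0439]
eef_rot: [-3.142, 0.0, 0.323]
force: [0.1, -0.1, 0.3]
grip_width: 0.0302
grip_force: 0.0
```

>>> jog_arm(rows=[[[0, 0, -0.005], 0, 0.03], [[0, 0, -0.015], 0, 0.03], [[0, 0, -0.03], 0, 0.03], [[0, 0, -0.03], 0, 0.03], [[0, 0.03, -0.02], 0, 0.03], [[0, 0.035, 0], 0, 0.03], [[0, 0.035, 0], 0, 0.03], [[0, 0, 0], 0, 0.03]])

```text
time_s: 19.23
ee_pos: [0.4867, 0.1935, 0.1448]
eef_rot: [3.141, -0.001, 0.319]
force: [-0.9, -0.1, -0.1]
grip_width: 0.03
grip_force: 0.0
```

Run:
```python
from h import *
o=get_obs();print(o["ee_pos"],o["force"])
c=camera("scene");P=cloud(c);x,y,z=P[...,0],P[...,1],P[...,2]
m=(z>.070)&(z<.095)&(x>.36)&(x<.43)&(y>.30)&(y<.37); print("cap",m.sum(),P[m].mean(0),rect(P,m))
m=(z>.060)&(z<.08)&(x>.42)&(x<.5)&(y>.2)&(y<.33); print("post",m.sum(),P[m].mean(0))
m=(z>.029)&(z<.036)&(x>.39)&(x<.51)&(y>.25)&(y<.38);k,l,s,_=cv2.connectedComponentsWithStats(m.astype(np.uint8));j=1+np.argmax(s[1:,4]);print("housing",rect(P,l==j))
im=c["image"][190:320,330:480]
cv2.imwrite("pics/g.png",cv2.cvtColor(cv2.resize(im,None,fx=5,fy=4.6,interpolation=2),cv2.COLOR_RGB2BGR))
```

```text
[0.48669308 0.19348948 0.14479845] [-0.92072129 -0.11404768 -0.06302025]
cap 204 [0.39339751 0.34926336 0.08183912] ((393.8148193359375, 347.0655822753906), (20.73066520690918, 20.379314422607422), 69.72872161865234)
post 81 [0.45156763 0.2934315  0.06663742]
housing ((446.0172119140625, 310.6131896972656), (43.89369201660156, 70.9026107788086), 18.79356575012207)
```

View pics/g.png

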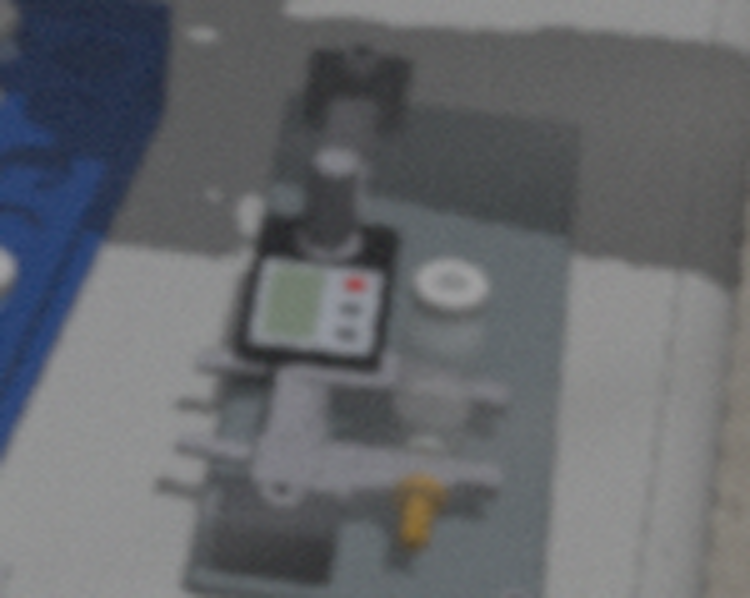

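The vial stands upright between the sliding blade and the pad. The housing is square at about 18.8°, against 18.5° for the stand, and the gripper is clear.

```bash
python3 -c "
from station import *
print(hand_in())"
```

```text
the job is handed in; nothing more can be done
None
```

The job is handed in: the tall vial stands upright on the base plate, closed between the sliding jaw and the white pad at about 3–4 N when I let go (some may have eased since), with the gripper clear at 19 s.

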